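# Set the jar shelf on the tea cupboard's door

### The arm

A 6-joint arm with a two-finger parallel gripper is mounted at the origin on the work surface. World frame = base frame: x ahead of the robot, y to its left, z up, the work surface at z = 0. Lengths are in m, angles in rad, forces in N, time in s.
With the tool pointing down it reaches from about 0.25 to 0.8 m from the base axis. Payload 8.5 kg.
Tool frame: the origin (TCP) lies at the centre of the arm's flange, where the gripper is bolted on; the fingertips stand 173 mm ahead of it and the grasp point (between the pads) lies 155 mm ahead of it (arm.grip_depth is the distance from the TCP to the grasp point, in m); z points along the fingers, y is the line along which they close (so a half turn about z gives the same grasp; the last joint's range is limited). The gripper opens to 85 mm and grips with 20 to 120 N. Pads are 22 mm wide; open, the fingers measure 114 mm over their backs; the gripper's body (76 mm by 85 mm) begins 54 mm behind the grasp point. The pads swing forward as they close: fully open they stand 13 mm farther back than shut.
Start: joints at [1.149, 0.238, -0.013, 1.319, 0, 1.571], TCP at [0.215, 0.479, 0.405] pointing down, gripper open.
Joint ranges: [-2.66, 2.66], [-1.03, 1.9], [-1.14, 1.46], [-1.82, 2.27], [-1.45, 1.34], [-3.14, 3.14]. Speed limits (rad/s): [2.22, 2.22, 2.79, 3.14, 3.14, 3.14].

### API

Orientations are given as a unit quaternion [x, y, z, w].
In Python, from rig import get_state, camera, job, arm gives the robot as it stands. The module is installed in compiled form; this text tells all that it offers.
- The arm moves only by the shell command python3 -m inch 'ROWS' [FORCE]. ROWS is JSON, a list of rows, each an object of numbers: "tx", "ty", "tz": the shift along the tool's x, y, z in m; "ax", "ay", "az": the turn, a rotation vector about the tool's x, y, z in degrees; "fingers": the finger opening in m, from 0 to 0.0854. A call has 1 to 20 rows; each row is the pose to reach, as a shift and turn from the pose commanded when the call began, along the tool's axes at that moment; what a row does not reach only later rows make up. A row lasts 1/10 s, in which the tool goes at most 50 mm and 8.59 degrees, less where a joint would pass 70% of its speed; a pose out of reach is approached as far as the arm can. A call with a gripper value outside its range is refused whole. The fingers move at their own pace and stop on an object; FORCE is the grip in N (left out, the last holds). Time passes only in rows, so rows that repeat a pose let the fingers close. It gives the time, the measured TCP pose, the force, the opening and the grip force at its end, in the units of the state.
- get_state(): the state, without advancing time (a new reading comes with each control period).
- camera(name): name is "scene" or "side" or "wrist"; returns a dict with "img" (400x640x3 uint8, blue, green, red), "depth" (400x640 float32, m along the optical axis (not along the pixel's ray), 0 where there is no reading), "intrinsics" (3x3 intrinsics, pixels), "camera_from_world" (4x4, takes a point from world to camera coordinates); the wrist camera has in their place "mount" (4x4, takes a point from camera to tool coordinates, whose origin is the TCP and whose axes are the flange's). Camera axes: x right, y down, z forward; pixel columns grow to the right and rows downward; lengths in m; the calibration is good to about 2 mm. A picture is of the moment at which its call begins: read the wrist's pose just before it.
- job.finish_job(): hands the job in; it is judged then, once.
The state is a dict: "time_s": time; "joints": joint angles; "joint_vel": joint speeds; "tau": joint torques, N m; "tool_pos": TCP position; "tcp_rot": TCP orientation; "contact_force": force on the tool from outside, world axes, zero at the start; "ft_torque": the same for the moment, N m; "grip_width": opening from 0.0 (shut) to 1.0 (fully open); "grip_force": force on a finger pad.
Only numpy, scipy, OpenCV 4.12 (cv2) and the standard library are available. Lean on these libraries where they do the work, as an engineer would, in place of code of your own. Each camera call takes 0.05 s, during which the arm holds its last target. There are 200 camera calls.

### The job

Swing the oak tea cupboard's door wide open by its bar handle; on its inside an empty jar shelf hangs on a sliding leg that drops down its rail as soon as it is let go. Part-squeeze the leg's thumb bar and cam lever together to lift the shelf until the top edge of the leg's collar is level with the dark mark on the rail, and only then, holding it there, squeeze the lever fully closed. Finish still holding thumb bar and closed lever squeezed in the gripper with the shelf at the mark and the door wide open, and leave the other things in the nook where they are.

Things in the scene. Friction and masses are not known exactly. Their poses are not given: they have to be found in the camera images.
- door (a joint): door angle about its upright hinge, rad: 0 shut, 1.57 square to the cupboard, stop at 1.75. The door is 262 mm wide, 15 mm thick, its lower edge 24 mm and its upper edge 278 mm above the slab; it turns clockwise seen from above as it opens, swings easily (about 0.1 N m of friction) and stays where it is left
- door_hinge (a point): the oak tea cupboard stands fixed on the slab, 170 mm deep, 270 mm wide, 290 mm high. This is a point on the door's upright hinge axis, at the outer face, level with the door's upper edge; turns with the door: x points from the outer face through the door to its inner face, y from the free edge to the hinge, z up
- door_handle (a point): place to grip on the door's upright round bar handle: on the bar's axis, 35 mm out from the outer face, 26 mm from the free edge, 254 mm above the slab. The bar is 11 mm thick and runs from 181 to 271 mm above the slab. Same axes as door_hinge
- leg (a joint): height of the sliding leg on its rail, m: 0 resting at the bottom, 0.085 with its collar level with the mark, stop at 0.13. With the lever open the leg (leg, shelf, thumb bar and lever together about 0.2 to 0.35 kg) slides down by its own weight
- leg_top (a point): front centre of the upper edge of the leg's collar, the edge to set level with the mark; 126 mm above the slab with the leg at the bottom. The jar shelf at the leg's foot is a steel tray 180 mm wide reaching 78 mm out from the door's inner face
- mark (a point): the mark: lower edge of the dark 3 mm line round the upright flat steel rail on the door's inner face, 211 mm above the slab, 130 mm from the hinge axis
- thumb_bar: fixed grip of the leg: flat steel bar 12 mm thick (y), 18 mm high (z), sticking 98 mm straight out from the door's inner face. Origin: place to grip, 67 mm out from that face, 17 mm below leg_top (109 mm above the slab with the leg down). x points away from the inner face, y to the hinge, z up. The tray's floor is 65 mm and its rim 41 mm below this origin
- paddle: handle of the cam lever: flat aluminium paddle 66 mm long, 10 mm thick, 18 mm high, beside the thumb bar on its -y side. It turns on an upright pin 40 mm nearer the door and 17 mm to -y of thumb_bar's origin. Bar and paddle together measure over their outer faces, where gripped: closed 30 mm (parallel), at 0.3 rad 46 mm, wide open 61 mm (67 at its tip). Origin: on the paddle beside thumb_bar's origin
- lever (a joint): angle of the cam lever, rad: 0 closed, 0.5 wide open. It is stiff (about 0.32 N m, some 6 N where the fingers press) and stays where it is left, so a part squeeze grips the leg without clamping it; below about 0.15 rad the cam bites on the rail and clamps the leg
- kettle: bystander: copper-toned kettle, 170 mm across, arch handle to 230 mm high. Origin: centre of its underside
- teapot: bystander: pale blue teapot, 140 mm across, 136 mm high. Origin: centre of its underside
- pepper_mill: bystander: wooden pepper mill, 58 mm across, 201 mm high, standing beside the cupboard. Origin: centre of its underside
- sugar_shaker: bystander: frosted sugar shaker with steel cap, 72 mm across, 124 mm high. Origin: centre of its underside
- trivet: bystander: round steel wire trivet, 148 mm across, 16 mm high. Origin: centre of its underside
- tea_jar: bystander: white jar, 90 mm across, 150 mm high. Origin: centre of its underside

How it is judged:
By the outcome, as a careful person would: the job done as asked, in the order asked, and still so for the second after the job is handed in, while the arm keeps its last pose, push and grip.
It also fails if it takes over 56 s, if anything falls off the work surface, if the arm or the gripper's body presses on something with over 40 N, if the wrist force passes 120 N, or if a joint passes its speed limit or range.

## Working session

There is one attempt and no reset: what is moved stays moved. The work goes in short steps, Python scripts to look and compute and a shell command to move; the robot and the scene stay as the last step left them, time stands still between calls to the robot, and variables do not carry over. Pictures are saved under pics/ and viewed, at most 10 in all, crops included, and the job is handed in when it is done.

```bash
mkdir -p pics; cat > h.py <<'E'
import numpy as np, cv2
from rig import get_state, camera, job, arm
from scipy.spatial.transform import Rotation as R
def px2w(c,u,v,d=None,z=None):
    K=c["intrinsics"];T=np.linalg.inv(c["camera_from_world"])
    r=np.linalg.inv(K)@[u,v,1]
    if z is not None: d=(z-T[2,3])/(T[:3,:3]@r)[2]
    if d is None: d=np.median([x for x in c["depth"][int(v)-1:int(v)+2,int(u)-1:int(u)+2].ravel() if x>0])
    return T[:3,:3]@(r*d)+T[:3,3]
def w2px(c,p):
    q=c["camera_from_world"]@np.r_[p,1]; q=c["intrinsics"]@q[:3]; return q[:2]/q[2]
E
python3 - <<'E'
from h import *
import pickle
for n in("scene","side"):
    c=camera(n); cv2.imwrite(f"pics/{n}0.png",c["img"]); pickle.dump(c,open(n+"0.pkl","wb"))
    print(n,np.linalg.inv(c["camera_from_world"]).round(3).tolist())
print(get_state())
E
```

```text
scene [[0.725, 0.655, -0.215, 0.836], [0.689, -0.691, 0.22, -0.188], [-0.005, -0.307, -0.952, 1.214], [0.0, 0.0, 0.0, 1.0]]
side [[0.996, 0.086, -0.019, 0.597], [0.088, -0.946, 0.311, -0.296], [0.009, -0.312, -0.95, 1.23], [0.0, 0.0, 0.0, 1.0]]
{'time_s': 0.1, 'joints': array([ 1.14900434e+00,  2.38701734e-01, -1.41643349e-02,  1.31919876e+00,
        1.02638993e-05,  1.57076731e+00]), 'joint_vel': array([ 7.35198616e-04, -6.11447553e-04,  1.32434133e-03,  9.70370012e-04,
       -1.68782006e-05, -1.31055372e-03]), 'tau': array([-1.05566731e-03, -5.39720857e+01,  3.47000062e+01,  1.34163178e-02,
       -8.55051326e-05,  8.18998927e-06]), 'tool_pos': array([0.21486968, 0.47884973, 0.40415396]), 'tcp_rot': array([ 2.09321898e-01,  9.77846583e-01, -6.19119936e-04, -1.37798415e-04]), 'contact_force': array([-0.73720057,  0.03559779, -0.03281621]), 'ft_torque': array([ 0.03939575, -0.0069084 ,  0.05313717]), 'grip_force': 0.0, 'grip_width': 0.9953253356175651}
```

View pics/scene0.png

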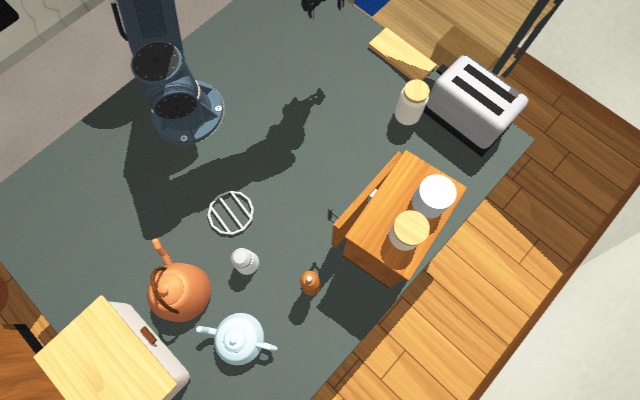

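View pics/side0.png

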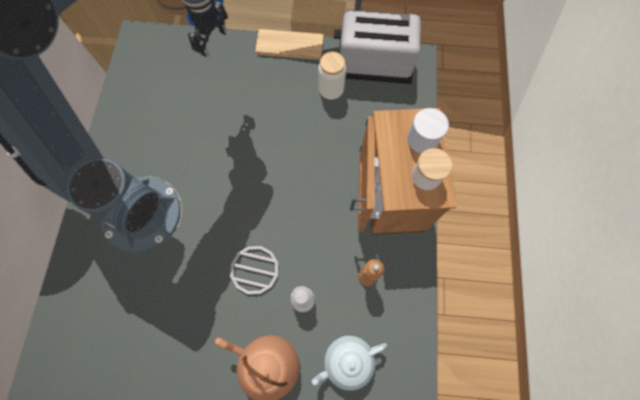

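The scene view shows the cupboard at (400,215). Its door is slightly ajar with the hinge at about (405,155), the free edge at about (335,240) and the handle at about (333,214). The mill is at (310,283), and the shaker, kettle, teapot and trivet are further left.

```bash
python3 - <<'E'
from h import *
import pickle
a=pickle.load(open("scene0.pkl","rb"));b=pickle.load(open("side0.pkl","rb"))
A=cv2.resize(a["img"][140:260,310:440],None,fx=4,fy=4,interpolation=cv2.INTER_CUBIC)
B=cv2.resize(b["img"][100:240,345:415],None,fx=3.9,fy=3.9,interpolation=cv2.INTER_CUBIC)
o=np.zeros((560,800,3),np.uint8);o[:480,:520]=A;o[:B.shape[0],525:525+B.shape[1]]=B[:560,:275]
cv2.imwrite("pics/crop0.png",o)
for n,c,l in(("mill",a,(310,278)),("shaker",a,(243,256)),("potlid",a,(240,330)),("kettleh",a,(160,285)),("cuptop",a,(390,190)),("trivet",a,(231,213))):
    print(n,px2w(c,*l).round(3))
print("base",w2px(a,[0,0,0]),w2px(b,[0,0,0]))
E
```

```text
mill [ 0.736 -0.13   0.2  ]
shaker [ 0.55  -0.211  0.124]
potlid [ 0.686 -0.352  0.11 ]
kettleh [ 0.46  -0.412  0.169]
cuptop [0.739 0.158 0.292]
trivet [ 0.392 -0.146  0.013]
base [187.22469401 111.27943954] [141.43176112 213.63510703]
```

View pics/crop0.png

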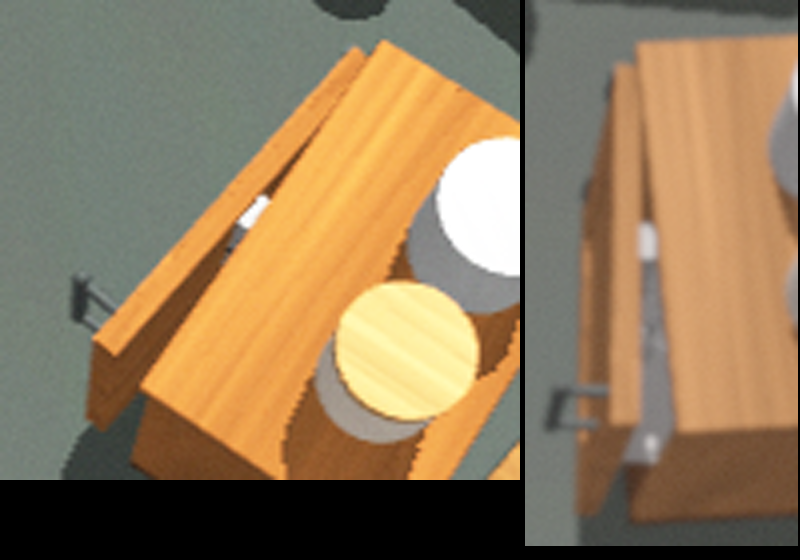

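The crop shows the door's upper outer edge running from (399.5,151.3) at the hinge to (333.7,225) at the free edge, in full scene pixels. The bar's top is at about (330,209).

```bash
python3 - <<'E'
from h import *
import pickle
a=pickle.load(open("scene0.pkl","rb"));b=pickle.load(open("side0.pkl","rb"))
H=px2w(a,399.5,151.3,z=.278);F=px2w(a,333.7,225,z=.278);B=px2w(a,330.3,210,z=.271)
print(H,F,np.linalg.norm(H-F),B)
# side: hinge outer crop(615,65) free outer (610,423)
H2=px2w(b,345+(614-525)/3.9,100+64/3.9,z=.278);F2=px2w(b,345+(610-525)/3.9,100+423/3.9,z=.278);B2=px2w(b,345+(556-525)/3.9,100+393/3.9,z=.271)
print(H2,F2,np.linalg.norm(H2-F2),B2)
H=(H+H2)/2
for F in(F,F2):
  d=(F-H);d/=np.linalg.norm(d);n=np.array([d[1],-d[0],0]) # outward?
  print(np.degrees(np.arctan2(d[1],d[0])),H+d*.236+n*.035, "inward n" ,n)
C=px2w(a,310+145/4,140+388/4,z=.29);D=px2w(a,310+383/4,140+40/4,z=.29);print("cup",C,D,np.linalg.norm(C-D))
E
```

```text
[0.68630224 0.26201909 0.278     ] [ 0.69646845 -0.00138716  0.278     ] 0.2636023626422775 [0.6628455  0.02245054 0.271     ]
[0.68238371 0.25809353 0.278     ] [ 0.69324355 -0.00289733  0.278     ] 0.2612167068726566 [0.65774096 0.01648601 0.271     ]
-87.34458396417891 [0.66031424 0.0226882  0.278     ] inward n [-0.99892623 -0.04632916  0.        ]
-88.06136559676928 [0.65734668 0.02300737 0.278     ] inward n [-0.99942763 -0.0338291   0.        ]
cup [ 0.74040494 -0.00470229  0.29      ] [0.69757698 0.27017201 0.29      ] 0.2781907888377873
```

The hinge is at about (0.684, 0.260) and the door is about 7° ajar. The cupboard front runs along about -81°, so square open puts the door at about -171°. The handle is at about (0.659, 0.023). Next I work out the approach.

```bash
cat >> h.py <<'E'
HG=np.array([.684,.260])
def rot(yaw,tilt=0):
    """yaw: deg of tool y in world; tilt: deg, tool z leans toward the door (left of y axis)"""
    w,t=np.radians([yaw,tilt]); y=np.array([np.cos(w),np.sin(w),0]); l=np.array([-y[1],y[0],0])
    z=np.cos(t)*np.array([0,0,-1.])+np.sin(t)*l
    return np.c_[np.cross(y,z),y,z]
def row(grip,yaw,tilt=0,ref=None,back=0):
    """row from present pose (or ref=(pos,R)) bringing the grasp point to grip"""
    s=get_state() if ref is None else None
    p,M=(s["tool_pos"],R.from_quat(s["tcp_rot"]).as_matrix()) if ref is None else ref
    T=rot(yaw,tilt); tp=np.array(grip)-T[:,2]*(arm.grip_depth+back)
    d=M.T@(tp-p); a=np.degrees(R.from_matrix(M.T@T).as_rotvec())
    return "tx %.3f ty %.3f tz %.3f ax %.1f ay %.1f az %.1f"%(*d,*a)
def handle(phi):
    """phi: direction of door hinge->free edge, deg"""
    w=np.radians(phi); d=np.array([np.cos(w),np.sin(w)]); n=np.array([d[1],-d[0]])
    return HG+.236*d+.035*n
def inner(phi,u,o):
    w=np.radians(phi); d=np.array([np.cos(w),np.sin(w)]); n=np.array([d[1],-d[0]])
    return HG+u*d-n*(.015+o)
E
python3 - <<'E'
from h import *
print(handle(-87.7),handle(-171),inner(-171,.13,.067))
print(row([*handle(-87.7),.32],92.3)); print(row([*handle(-87.7),.254],92.3))
E
```

```text
[0.6584993  0.02278551] [0.44543035 0.25765056] [0.56842814 0.15867308]
tx -0.591 ty -0.235 tz -0.070 ax -0.1 ay -0.0 az -26.5
tx -0.591 ty -0.234 tz -0.004 ax -0.1 ay -0.0 az -26.5
```

```bash
python3 -m inch '[{"tz":-0.05},{"tx":-0.2,"ty":-0.08,"tz":-0.07,"az":-10},{"tx":-0.4,"ty":-0.16,"tz":-0.07,"az":-20},{"tx":-0.591,"ty":-0.235,"tz":-0.07,"az":-26.5},{"tx":-0.591,"ty":-0.235,"tz":-0.07,"az":-26.5},{"tx":-0.591,"ty":-0.235,"tz":-0.07,"az":-26.5},{"tx":-0.591,"ty":-0.235,"tz":-0.07,"az":-26.5},{"tx":-0.591,"ty":-0.235,"tz":-0.07,"az":-26.5},{"tx":-0.591,"ty":-0.235,"tz":-0.07,"az":-26.5},{"tx":-0.591,"ty":-0.235,"tz":-0.07,"az":-26.5},{"tx":-0.591,"ty":-0.235,"tz":-0.07,"az":-26.5},{"tx":-0.591,"ty":-0.235,"tz":-0.07,"az":-26.5},{"tx":-0.591,"ty":-0.235,"tz":-0.07,"az":-26.5},{"tx":-0.591,"ty":-0.235,"tz":-0.07,"az":-26.5},{"tx":-0.591,"ty":-0.235,"tz":-0.07,"az":-26.5},{"tx":-0.591,"ty":-0.235,"tz":-0.07,"az":-26.5},{"tx":-0.591,"ty":-0.235,"tz":-0.07,"az":-26.5}]'
python3 - <<'E'
from h import *
s=get_state();print(s["joints"].round(3),row([*handle(-87.7),.254],92.3))
c=camera("wrist");print(np.round(c["mount"],3).tolist(), c["intrinsics"].round(0).tolist())
img=c["img"].copy()
cv2.imwrite("pics/w1.png",img)
p=s["tool_pos"];M=R.from_quat(s["tcp_rot"]).as_matrix()
T=np.eye(4);T[:3,:3]=M;T[:3,3]=p
W=np.linalg.inv(T@c["mount"]);c["camera_from_world"]=W
print(w2px(c,[*handle(-87.7),.271]))
E
```

```text
[ 1.149  0.239 -0.014  1.319  0.     1.571] tx -0.591 ty -0.234 tz -0.004 ax -0.1 ay -0.0 az -26.5
[[-0.001, -0.959, -0.284, 0.072], [1.0, -0.001, -0.001, 0.0], [0.001, -0.284, 0.959, 0.031], [0.0, 0.0, 0.0, 1.0]] [[332.0, 0.0, 322.0], [0.0, 332.0, 201.0], [0.0, 0.0, 1.0]]
[ 51.94932089 902.36978189]invalid input
```

View pics/w1.png

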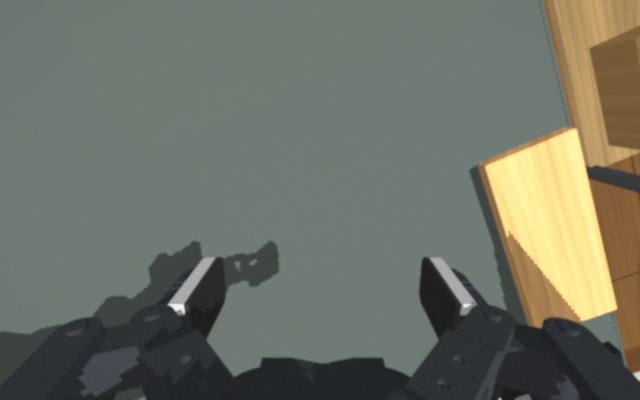

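The arm had not moved because the move was refused, so this picture shows only the start pose. I'll retry with every key filled in.

```bash
python3 -m inch '[{"tx":0,"ty":0,"tz":-0.05,"ax":0,"ay":0,"az":0,"fingers":0.085}]' ; python3 -m inch '[{"tz":0.0,"fingers":0.085}]' 40
```

```text
time_s: 0.25
tool_pos: [0.2142, 0.4773, 0.4485]
tcp_rot: [0.209, 0.978, -0.007, -0.001]
contact_force: [1.0, 1.0, 0.7]
grip_width: 0.997
grip_force: 0.0invalid input
```

```bash
python3 -m inch '[{"tx":-0.591,"ty":-0.235,"tz":-0.02,"ax":0,"ay":0,"az":-26.5,"fingers":0.085},{"tx":-0.591,"ty":-0.235,"tz":-0.02,"ax":0,"ay":0,"az":-26.5,"fingers":0.085},{"tx":-0.591,"ty":-0.235,"tz":-0.02,"ax":0,"ay":0,"az":-26.5,"fingers":0.085},{"tx":-0.591,"ty":-0.235,"tz":-0.02,"ax":0,"ay":0,"az":-26.5,"fingers":0.085},{"tx":-0.591,"ty":-0.235,"tz":-0.02,"ax":0,"ay":0,"az":-26.5,"fingers":0.085},{"tx":-0.591,"ty":-0.235,"tz":-0.02,"ax":0,"ay":0,"az":-26.5,"fingers":0.085},{"tx":-0.591,"ty":-0.235,"tz":-0.02,"ax":0,"ay":0,"az":-26.5,"fingers":0.085},{"tx":-0.591,"ty":-0.235,"tz":-0.02,"ax":0,"ay":0,"az":-26.5,"fingers":0.085},{"tx":-0.591,"ty":-0.235,"tz":-0.02,"ax":0,"ay":0,"az":-26.5,"fingers":0.085},{"tx":-0.591,"ty":-0.235,"tz":-0.02,"ax":0,"ay":0,"az":-26.5,"fingers":0.085},{"tx":-0.591,"ty":-0.235,"tz":-0.02,"ax":0,"ay":0,"az":-26.5,"fingers":0.085},{"tx":-0.591,"ty":-0.235,"tz":-0.02,"ax":0,"ay":0,"az":-26.5,"fingers":0.085},{"tx":-0.591,"ty":-0.235,"tz":-0.02,"ax":0,"ay":0,"az":-26.5,"fingers":0.085},{"tx":-0.591,"ty":-0.235,"tz":-0.02,"ax":0,"ay":0,"az":-26.5,"fingers":0.085},{"tx":-0.591,"ty":-0.235,"tz":-0.02,"ax":0,"ay":0,"az":-26.5,"fingers":0.085},{"tx":-0.591,"ty":-0.235,"tz":-0.02,"ax":0,"ay":0,"az":-26.5,"fingers":0.085}]' 40
python3 - <<'E'
from h import *
s=get_state();print(s["joints"].round(3),row([*handle(-87.7),.254],92.3))
c=camera("wrist")
cv2.imwrite("pics/w2.png",c["img"])
T=np.eye(4);T[:3,:3]=R.from_quat(s["tcp_rot"]).as_matrix();T[:3,3]=s["tool_pos"]
c["camera_from_world"]=np.linalg.inv(T@c["mount"])
import pickle;pickle.dump(c,open("w2.pkl","wb"))
print(w2px(c,[*handle(-87.7),.271]),w2px(c,[*inner(-87.7,.262,-.015),.278]))
E
```

```text
time_s: 1.85
tool_pos: [0.6575, 0.0231, 0.4745]
tcp_rot: [-0.02, 1.0, 0.0, -0.0]
contact_force: [0.2, 0.9, -0.2]
grip_width: 0.994
grip_force: 0.0
[ 0.035  0.478  0.525  1.618  0.    -0.006] tx -0.001 ty -0.000 tz 0.066 ax 0.0 ay -0.1 az 0.0
[321.20918455 238.75014884] [275.76707793 300.3073311 ]
```

View pics/w2.png

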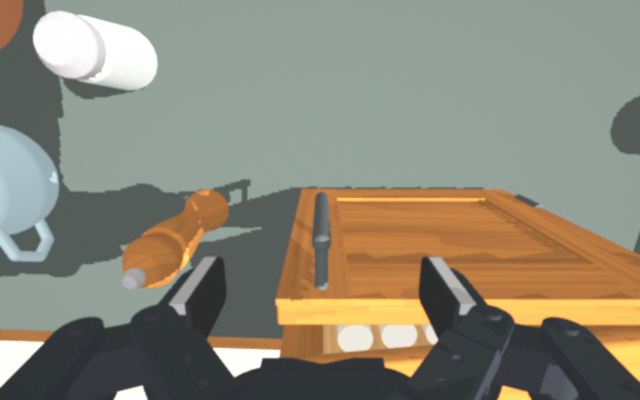

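The bar top is at about (321,240), between the pads, and the door corner is at (278,300). Both match the prediction to about 2 px, so I descend and grip.

```bash
python3 -m inch '[{"tx":0,"ty":0,"tz":0.033,"ax":0,"ay":0,"az":0,"fingers":0.085},{"tx":0,"ty":0,"tz":0.066,"ax":0,"ay":0,"az":0,"fingers":0.085},{"tx":0,"ty":0,"tz":0.066,"ax":0,"ay":0,"az":0,"fingers":0.008},{"tx":0,"ty":0,"tz":0.066,"ax":0,"ay":0,"az":0,"fingers":0.008},{"tx":0,"ty":0,"tz":0.066,"ax":0,"ay":0,"az":0,"fingers":0.008},{"tx":0,"ty":0,"tz":0.066,"ax":0,"ay":0,"az":0,"fingers":0.008},{"tx":0,"ty":0,"tz":0.066,"ax":0,"ay":0,"az":0,"fingers":0.008},{"tx":0,"ty":0,"tz":0.066,"ax":0,"ay":0,"az":0,"fingers":0.008}]' 40
python3 - <<'E'
from h import *
s=get_state();M=R.from_quat(s["tcp_rot"]).as_matrix();p=s["tool_pos"]
for k in range(1,13):
    phi=-87.7-7.2*k
    print(k,row([*handle(phi),.254],phi+180))
    if k==6: pass
E
```

```text
time_s: 2.7
tool_pos: [0.6581, 0.0225, 0.4101]
tcp_rot: [-0.02, 1.0, -0.0, 0.001]
contact_force: [-0.2, -0.8, 5.5]
grip_width: 0.118
grip_force: 39.0
1 tx 0.029 ty 0.007 tz 0.001 ax -0.0 ay 0.1 az 7.2
2 tx 0.057 ty 0.016 tz 0.001 ax -0.0 ay 0.1 az 14.4
3 tx 0.084 ty 0.030 tz 0.001 ax 0.0 ay 0.1 az 21.6
4 tx 0.109 ty 0.046 tz 0.001 ax 0.0 ay 0.1 az 28.8
5 tx 0.132 ty 0.066 tz 0.001 ax 0.0 ay 0.1 az 36.0
6 tx 0.152 ty 0.088 tz 0.001 ax 0.0 ay 0.1 az 43.2
7 tx 0.169 ty 0.113 tz 0.001 ax 0.0 ay 0.1 az 50.4
8 tx 0.183 ty 0.139 tz 0.001 ax 0.0 ay 0.1 az 57.6
9 tx 0.193 ty 0.168 tz 0.001 ax 0.1 ay 0.1 az 64.8
10 tx 0.200 ty 0.197 tz 0.001 ax 0.1 ay 0.1 az 72.0
11 tx 0.203 ty 0.227 tz 0.001 ax 0.1 ay 0.1 az 79.2
12 tx 0.202 ty 0.256 tz 0.001 ax 0.1 ay 0.1 az 86.4
```

```bash
python3 -m inch '[{"tx":0.007,"ty":0.001,"tz":0,"ax":0,"ay":0,"az":1.8,"fingers":0.008},{"tx":0.015,"ty":0.003,"tz":0,"ax":0,"ay":0,"az":3.6,"fingers":0.008},{"tx":0.029,"ty":0.007,"tz":0,"ax":0,"ay":0,"az":7.2,"fingers":0.008},{"tx":0.043,"ty":0.011,"tz":0,"ax":0,"ay":0,"az":10.8,"fingers":0.008},{"tx":0.057,"ty":0.016,"tz":0,"ax":0,"ay":0,"az":14.4,"fingers":0.008},{"tx":0.071,"ty":0.023,"tz":0,"ax":0,"ay":0,"az":18,"fingers":0.008},{"tx":0.084,"ty":0.030,"tz":0,"ax":0,"ay":0,"az":21.6,"fingers":0.008}]' 40
```

```text
time_s: 3.4
tool_pos: [0.5726, 0.0493, 0.41]
tcp_rot: [0.169, 0.986, 0.0, 0.001]
contact_force: [1.7, 2.5, 6.3]
grip_width: 0.117
grip_force: 39.5
```

```bash
python3 - <<'E'
from h import *
r=(np.r_[handle(-109.3),.409],rot(70.7))
for k in range(1,10):
    phi=-109.3-7.2*k; print(k,row([*handle(phi),.254],phi+180,ref=r))
print(row([*handle(-109.3),.254],70.7))
E
```

```text
1 tx 0.029 ty 0.006 tz 0.000 ax 0.0 ay 0.0 az 7.2
2 tx 0.058 ty 0.016 tz 0.000 ax 0.0 ay 0.0 az 14.4
3 tx 0.084 ty 0.029 tz 0.000 ax 0.0 ay 0.0 az 21.6
4 tx 0.109 ty 0.046 tz 0.000 ax 0.0 ay 0.0 az 28.8
5 tx 0.132 ty 0.066 tz 0.000 ax 0.0 ay 0.0 az 36.0
6 tx 0.152 ty 0.088 tz 0.000 ax 0.0 ay 0.0 az 43.2
7 tx 0.169 ty 0.113 tz 0.000 ax 0.0 ay 0.0 az 50.4
8 tx 0.183 ty 0.139 tz 0.000 ax 0.0 ay 0.0 az 57.6
9 tx 0.193 ty 0.167 tz 0.000 ax 0.0 ay 0.0 az 64.8
tx -0.001 ty -0.000 tz 0.001 ax 0.1 ay 0.1 az -0.1
```

Then release and rise at the end, after checking forces.

```bash
python3 -m inch '[{"tx":0.014,"ty":0.003,"tz":0,"ax":0,"ay":0,"az":3.6,"fingers":0.008},{"tx":0.029,"ty":0.006,"tz":0,"ax":0,"ay":0,"az":7.2,"fingers":0.008},{"tx":0.043,"ty":0.011,"tz":0,"ax":0,"ay":0,"az":10.8,"fingers":0.008},{"tx":0.058,"ty":0.016,"tz":0,"ax":0,"ay":0,"az":14.4,"fingers":0.008},{"tx":0.071,"ty":0.022,"tz":0,"ax":0,"ay":0,"az":18,"fingers":0.008},{"tx":0.084,"ty":0.029,"tz":0,"ax":0,"ay":0,"az":21.6,"fingers":0.008},{"tx":0.109,"ty":0.046,"tz":0,"ax":0,"ay":0,"az":28.8,"fingers":0.008},{"tx":0.132,"ty":0.066,"tz":0,"ax":0,"ay":0,"az":36,"fingers":0.008},{"tx":0.152,"ty":0.088,"tz":0,"ax":0,"ay":0,"az":43.2,"fingers":0.008},{"tx":0.169,"ty":0.113,"tz":0,"ax":0,"ay":0,"az":50.4,"fingers":0.008},{"tx":0.183,"ty":0.139,"tz":0,"ax":0,"ay":0,"az":57.6,"fingers":0.008},{"tx":0.188,"ty":0.153,"tz":0,"ax":0,"ay":0,"az":61.2,"fingers":0.008},{"tx":0.193,"ty":0.167,"tz":0,"ax":0,"ay":0,"az":64.8,"fingers":0.008},{"tx":0.193,"ty":0.167,"tz":0,"ax":0,"ay":0,"az":64.8,"fingers":0.008}]' 40
```

```text
time_s: 4.8
tool_pos: [0.4469, 0.2724, 0.41]
tcp_rot: [0.67, 0.742, 0.002, 0.001]
contact_force: [6.7, 0.1, 5.2]
grip_width: 0.112
grip_force: 41.3
```

```bash
python3 -m inch '[{"tx":0,"ty":0,"tz":0,"ax":0,"ay":0,"az":0,"fingers":0.06},{"tx":0,"ty":0,"tz":0,"ax":0,"ay":0,"az":0,"fingers":0.06},{"tx":0,"ty":0,"tz":0,"ax":0,"ay":0,"az":0,"fingers":0.06},{"tx":0,"ty":0,"tz":-0.04,"ax":0,"ay":0,"az":0,"fingers":0.085},{"tx":0,"ty":0,"tz":-0.08,"ax":0,"ay":0,"az":0,"fingers":0.085},{"tx":0,"ty":0,"tz":-0.1,"ax":0,"ay":0,"az":0,"fingers":0.085},{"tx":0,"ty":0,"tz":-0.1,"ax":0,"ay":0,"az":0,"fingers":0.085}]' 40
python3 - <<'E'
from h import *
import pickle
P=inner(-174,.13,.067)
for n in("scene","side"):
    c=camera(n);pickle.dump(c,open(n+"1.pkl","wb"))
    u=w2px(c,[*P,.109]);print(n,u,[w2px(c,[*inner(-174,*q),z]).round(1).tolist() for q,z in(((.262,-.015),.278),((0,-.015),.278),((.13,.005),.211),((.13,.098),.109))])
    x,y=int(u[0])-45,int(u[1])-60
    x=max(x,0);y=max(y,0);print(x,y)
    cr=cv2.resize(c["img"][y:y+115,x:x+98],None,fx=4,fy=4,interpolation=cv2.INTER_CUBIC)
    globals()[n]=cr
cv2.imwrite("pics/open.png",np.hstack([scene,side]))
E
```

```text
time_s: 5.5
tool_pos: [0.4458, 0.2703, 0.5116]
tcp_rot: [0.67, 0.743, 0.002, 0.001]
contact_force: [-0.2, -0.8, -0.3]
grip_width: 0.999
grip_force: 0.0
scene [337.44397463 170.4059414 ] [[319.0, 98.1], [398.3, 151.3], [351.9, 140.8], [331.3, 178.0]]
292 110
side [320.7390384  168.14708042] [[271.9, 116.9], [368.4, 115.8], [320.6, 134.4], [320.9, 177.6]]
275 108
```

View pics/open.png

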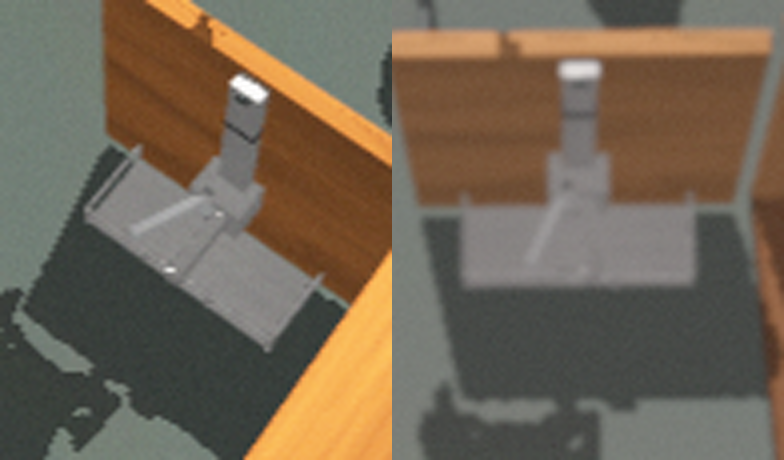

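The door is wide open. In the side view the mark is at about (322,136), against a prediction of (320.6,134.4). The thumb bar tip in the scene view is at about (334.5,177.5), against (331.3,178). The paddle is wide open on the free-edge side. I go to a tilted hover over the pair.

```bash
python3 - <<'E'
from h import *
g=inner(-174,.1545,.067)
print(g,row([*g,.106],6,20,back=.1),"|",row([*g,.106],6,20))
E
```

```text
[0.5389177  0.16229956] tx -0.204 ty 0.082 tz 0.163 ax 0.0 ay 20.0 az -0.1 | tx -0.170 ty 0.082 tz 0.257 ax 0.0 ay 20.0 az -0.1
```

```bash
python3 -m inch '[{"tx":-0.05,"ty":0.02,"tz":0,"ax":0,"ay":5,"az":0,"fingers":0.085},{"tx":-0.1,"ty":0.04,"tz":0,"ax":0,"ay":10,"az":0,"fingers":0.085},{"tx":-0.15,"ty":0.06,"tz":0,"ax":0,"ay":15,"az":0,"fingers":0.085},{"tx":-0.204,"ty":0.082,"tz":0.03,"ax":0,"ay":20,"az":0,"fingers":0.085},{"tx":-0.204,"ty":0.082,"tz":0.07,"ax":0,"ay":20,"az":0,"fingers":0.085},{"tx":-0.204,"ty":0.082,"tz":0.11,"ax":0,"ay":20,"az":0,"fingers":0.085},{"tx":-0.204,"ty":0.082,"tz":0.15,"ax":0,"ay":20,"az":0,"fingers":0.085},{"tx":-0.204,"ty":0.082,"tz":0.163,"ax":0,"ay":20,"az":0,"fingers":0.085},{"tx":-0.204,"ty":0.082,"tz":0.163,"ax":0,"ay":20,"az":0,"fingers":0.085},{"tx":-0.204,"ty":0.082,"tz":0.163,"ax":0,"ay":20,"az":0,"fingers":0.085}]' 40
python3 - <<'E'
from h import *
import pickle
s=get_state();g=inner(-174,.1545,.067);print(s["joints"].round(2),row([*g,.106],6,20))
c=camera("wrist");cv2.imwrite("pics/w3.png",c["img"])
T=np.eye(4);T[:3,:3]=R.from_quat(s["tcp_rot"]).as_matrix();T[:3,3]=s["tool_pos"]
c["camera_from_world"]=np.linalg.inv(T@c["mount"]);pickle.dump(c,open("w3.pkl","wb"))
for q,z in(((.13,.067),.118),((.124,.098),.118),((.136,.098),.118),((.13,.005),.211),((0.13,.005),.278)): print(q,z,w2px(c,[*inner(-174,*q),z]))
E
```

```text
time_s: 6.6
tool_pos: [0.5481, 0.076, 0.3454]
tcp_rot: [0.66, 0.731, 0.116, -0.129]
contact_force: [-0.2, 0.2, 0.1]
grip_width: 0.998
grip_force: 0.0
[ 0.06  0.32 -0.07  1.2   0.35  1.52] tx -0.000 ty -0.000 tz 0.100 ax -0.1 ay -0.0 az -0.1
(0.13, 0.067) 0.118 [358.47736537 208.93885733]
(0.124, 0.098) 0.118 [367.88111759 255.33210308]
(0.136, 0.098) 0.118 [349.9035324  255.36893362]
(0.13, 0.005) 0.211 [381.59539056  47.5792457 ]
(0.13, 0.005) 0.278 [ 439.78649181 -124.63505538]
```

View pics/w3.png

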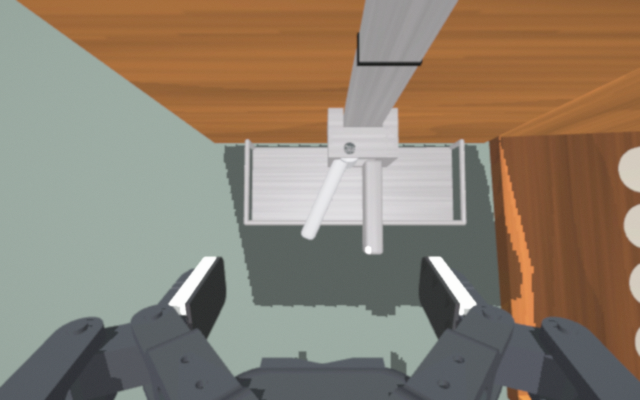

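The bar runs from (373,165) to its tip at (373,250). The paddle runs from (340,170) to (307,235), the collar top spans (328–398,110), and the mark's lower edge is at (390,64). The bar sits about 10 mm nearer the hinge than I assumed. I check this with depth.

```bash
python3 - <<'E'
from h import *
import pickle
c=pickle.load(open("w3.pkl","rb"))
w=np.radians(-174);d=np.array([np.cos(w),np.sin(w)]);n=np.array([d[1],-d[0]])
for nm,u,v in(("bar",373,180),("bar",373,215),("barL",366,215),("barR",380,215),("bartip",373,246),("padtip",309,230),("pad",322,200),("pad",336,175),("collar",335,115),("collar",392,115),("mark",390,66),("railL",362,66),("railR",418,66),("tray",270,180),("door",300,60),("door",480,60),("door",250,100)):
    p=px2w(c,u,v);q=p[:2]-HG;print(nm,p.round(3),"u %.4f out %.4f"%(q@d,-q@n-.015))
E
```

```text
bar [0.571 0.185 0.118] u 0.1200 out 0.0474
bar [0.573 0.162 0.117] u 0.1202 out 0.0711
barL [0.569 0.161 0.118] u 0.1249 out 0.0711
barR [0.578 0.162 0.118] u 0.1155 out 0.0711
bartip [0.575 0.141 0.118] u 0.1205 out 0.0918
padtip [0.532 0.147 0.118] u 0.1633 out 0.0811
pad [0.538 0.168 0.118] u 0.1545 out 0.0609
pad [0.546 0.186 0.118] u 0.1450 out 0.0439
collar [0.541 0.225 0.126] u 0.1458 out 0.0052
collar [0.579 0.228 0.126] u 0.1082 out 0.0054
mark [0.561 0.22  0.21 ] u 0.1265 out 0.0121
railL [0.55  0.219 0.21 ] u 0.1379 out 0.0122
railR [0.578 0.234 0.185] u 0.1077 out 0.0002
tray [0.489 0.186 0.044] u 0.2016 out 0.0381
door [0.522 0.228 0.19 ] u 0.1644 out -0.0002
door [0.606 0.237 0.19 ] u 0.0802 out -0.0000
door [0.488 0.224 0.14 ] u 0.1990 out -0.0000
```

Heights and offsets agree with the given values (door 0.000, bar top 0.118, collar 0.126). The bar lies at u=0.120 from the hinge, so I shift accordingly. I descend, then close with the bar-side pad kept at the bar.

```bash
python3 -m inch '[{"tx":0,"ty":0.0075,"tz":0.02,"ax":0,"ay":0,"az":0,"fingers":0.085},{"tx":0,"ty":0.0075,"tz":0.05,"ax":0,"ay":0,"az":0,"fingers":0.085},{"tx":0,"ty":0.0075,"tz":0.08,"ax":0,"ay":0,"az":0,"fingers":0.085},{"tx":0,"ty":0.0075,"tz":0.104,"ax":0,"ay":0,"az":0,"fingers":0.085},{"tx":0,"ty":0.0075,"tz":0.104,"ax":0,"ay":0,"az":0,"fingers":0.085},{"tx":0,"ty":0.0075,"tz":0.104,"ax":0,"ay":0,"az":0,"fingers":0.065},{"tx":0,"ty":0.0075,"tz":0.104,"ax":0,"ay":0,"az":0,"fingers":0.065},{"tx":0,"ty":0.0095,"tz":0.104,"ax":0,"ay":0,"az":0,"fingers":0.062},{"tx":0,"ty":0.0095,"tz":0.104,"ax":0,"ay":0,"az":0,"fingers":0.062}]' 30
```

```text
time_s: 7.55
tool_pos: [0.5548, 0.1122, 0.2491]
tcp_rot: [0.659, 0.731, 0.117, -0.128]
contact_force: [0.1, -0.2, 0.2]
grip_width: 0.73
grip_force: 0.0
```

```bash
python3 -m inch '[{"tx":0,"ty":0.002,"tz":0,"ax":0,"ay":0,"az":0,"fingers":0.058},{"tx":0,"ty":0.004,"tz":0,"ax":0,"ay":0,"az":0,"fingers":0.054},{"tx":0,"ty":0.006,"tz":0,"ax":0,"ay":0,"az":0,"fingers":0.050},{"tx":0,"ty":0.007,"tz":0,"ax":0,"ay":0,"az":0,"fingers":0.048},{"tx":0,"ty":0.008,"tz":0,"ax":0,"ay":0,"az":0,"fingers":0.046},{"tx":0,"ty":0.008,"tz":0,"ax":0,"ay":0,"az":0,"fingers":0.046},{"tx":0,"ty":0.008,"tz":0,"ax":0,"ay":0,"az":0,"fingers":0.046}]' 30
python3 - <<'E'
from h import *
import pickle
s=get_state();print(s["grip_width"]*.0854,s["tool_pos"])
c=camera("wrist");cv2.imwrite("pics/w4.png",c["img"])
T=np.eye(4);T[:3,:3]=R.from_quat(s["tcp_rot"]).as_matrix();T[:3,3]=s["tool_pos"]
c["camera_from_world"]=np.linalg.inv(T@c["mount"]);pickle.dump(c,open("w4.pkl","wb"))
for u,z in((.126,.126),(.126,.211)):print(w2px(c,[*inner(-174,u,.012),z]))
E
```

```text
time_s: 8.25
tool_pos: [0.5619, 0.1132, 0.2479]
tcp_rot: [0.659, 0.731, 0.116, -0.129]
contact_force: [-2.9, -3.4, 5.2]
grip_width: 0.542
grip_force: 4.4
0.04625710063989238 [0.56191095 0.1131681  0.24792477]
[350.98194805 144.37089079]
[420.68725121 -44.00156491]
```

View pics/w4.png

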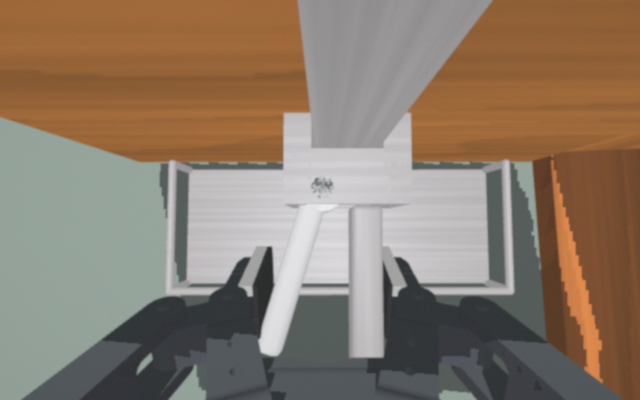

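The pair is gripped at 46 mm, with the left pad on the paddle and the right pad on the bar. The collar top meets the rail at row 148, which is where the mark must end up. I lift part way.

```bash
python3 -m inch '[{"tx":0.001,"ty":0,"tz":-0.002,"ax":0,"ay":0,"az":0,"fingers":0.0455},{"tx":0.002,"ty":0,"tz":-0.005,"ax":0,"ay":0,"az":0,"fingers":0.045},{"tx":0.0034,"ty":0,"tz":-0.0094,"ax":0,"ay":0,"az":0,"fingers":0.045},{"tx":0.0051,"ty":0,"tz":-0.0141,"ax":0,"ay":0,"az":0,"fingers":0.045},{"tx":0.0068,"ty":0,"tz":-0.0188,"ax":0,"ay":0,"az":0,"fingers":0.045},{"tx":0.0086,"ty":0,"tz":-0.0235,"ax":0,"ay":0,"az":0,"fingers":0.045},{"tx":0.0103,"ty":0,"tz":-0.0282,"ax":0,"ay":0,"az":0,"fingers":0.045},{"tx":0.012,"ty":0,"tz":-0.0329,"ax":0,"ay":0,"az":0,"fingers":0.045},{"tx":0.0137,"ty":0,"tz":-0.0376,"ax":0,"ay":0,"az":0,"fingers":0.045},{"tx":0.0137,"ty":0,"tz":-0.0376,"ax":0,"ay":0,"az":0,"fingers":0.045}]' 30
cat >> h.py <<'E'
def wrist():
    s=get_state();c=camera("wrist")
    T=np.eye(4);T[:3,:3]=R.from_quat(s["tcp_rot"]).as_matrix();T[:3,3]=s["tool_pos"]
    c["camera_from_world"]=np.linalg.inv(T@c["mount"]);return s,c
def leg(c):
    """collar top height from depth at pixels of its top face"""
    return [px2w(c,u,v)[2].round(4) for u,v in((296,140),(296,165),(400,165),(350,170))]
E
python3 - <<'E'
from h import *
import pickle
print(leg(pickle.load(open("w4.pkl","rb"))))
s,c=wrist();print(leg(c),s["grip_width"]*.0854,px2w(c,366,260).round(4))
g=c["img"].mean(2)[:,330:380].mean(1);print([(r,int(g[r])) for r in range(0,210) if abs(g[r]-g[max(r-1,0)])>6])
E
```

```text
time_s: 9.3
tool_pos: [0.5621, 0.1132, 0.2888]
tcp_rot: [0.659, 0.731, 0.116, -0.129]
contact_force: [0.6, -0.3, -2.7]
grip_width: 0.527
grip_force: 5.2
[np.float64(0.1261), np.float64(0.1258), np.float64(0.1258), np.float64(0.1262)]
[np.float64(0.1654), np.float64(0.1658), np.float64(0.1662), np.float64(0.166)] 0.04504391747821374 [0.5724 0.1786 0.1576]
[(94, 135), (95, 103), (96, 61), (97, 34), (98, 27), (101, 62), (102, 113), (103, 138), (147, 155), (148, 176), (149, 190), (203, 183)]
```

The leg rose 40 mm with no slip. I lift the remaining roughly 45 mm.

```bash
python3 -m inch '[{"tx":0.0007,"ty":0,"tz":-0.002,"ax":0,"ay":0,"az":0,"fingers":0.045},{"tx":0.0017,"ty":0,"tz":-0.0047,"ax":0,"ay":0,"az":0,"fingers":0.045},{"tx":0.0034,"ty":0,"tz":-0.0094,"ax":0,"ay":0,"az":0,"fingers":0.045},{"tx":0.0051,"ty":0,"tz":-0.0141,"ax":0,"ay":0,"az":0,"fingers":0.045},{"tx":0.0068,"ty":0,"tz":-0.0188,"ax":0,"ay":0,"az":0,"fingers":0.045},{"tx":0.0086,"ty":0,"tz":-0.0235,"ax":0,"ay":0,"az":0,"fingers":0.0445},{"tx":0.0103,"ty":0,"tz":-0.0282,"ax":0,"ay":0,"az":0,"fingers":0.0445},{"tx":0.012,"ty":0,"tz":-0.0329,"ax":0,"ay":0,"az":0,"fingers":0.0445},{"tx":0.0137,"ty":0,"tz":-0.0376,"ax":0,"ay":0,"az":0,"fingers":0.0445},{"tx":0.0147,"ty":0,"tz":-0.0405,"ax":0,"ay":0,"az":0,"fingers":0.0445},{"tx":0.0154,"ty":0,"tz":-0.0424,"ax":0,"ay":0,"az":0,"fingers":0.0445},{"tx":0.0154,"ty":0,"tz":-0.0424,"ax":0,"ay":0,"az":0,"fingers":0.0445}]' 30
python3 - <<'E'
from h import *
s,c=wrist();print(leg(c),s["grip_width"]*.0854,px2w(c,366,260).round(4))
im=c["img"][60:260,220:480];cv2.imwrite("pics/w5.png",cv2.resize(im,None,fx=3,fy=3,interpolation=cv2.INTER_CUBIC))
E
```

```text
time_s: 10.55
tool_pos: [0.5622, 0.1133, 0.3334]
tcp_rot: [0.659, 0.732, 0.116, -0.129]
contact_force: [3.0, 0.8, -1.8]
grip_width: 0.523
grip_force: 7.6
[np.float64(0.2105), np.float64(0.2106), np.float64(0.2106), np.float64(0.2104)] 0.04469635460189871 [0.5723 0.1788 0.2031]
```

View pics/w5.png

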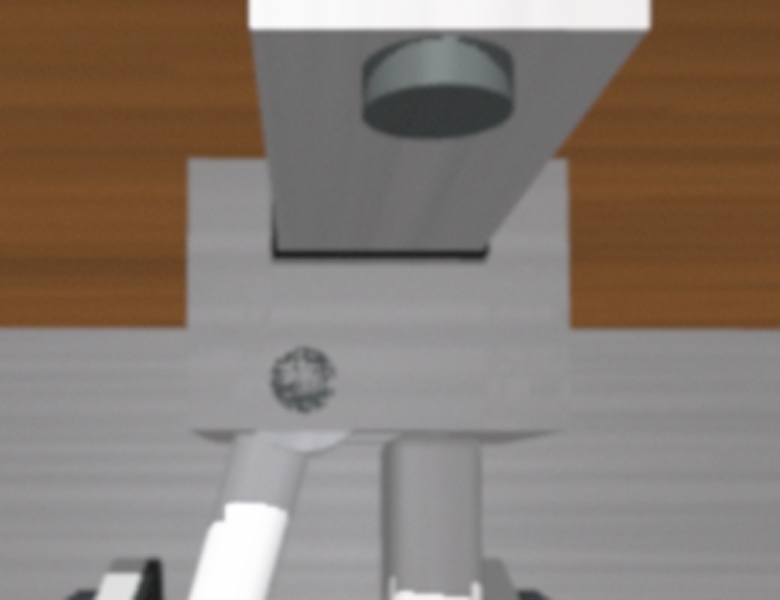

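The mark is a thin dark line at crop rows 246–262, sitting right on the collar top with no gap. Depth puts the collar at 0.2105 against 0.211. I squeeze a little further while still unclamped, compensating for the pads swinging forward, and recheck.

```bash
python3 -m inch '[{"tx":0.0002,"ty":0.0005,"tz":-0.0004,"ax":0,"ay":0,"az":0,"fingers":0.0435},{"tx":0.0003,"ty":0.001,"tz":-0.0007,"ax":0,"ay":0,"az":0,"fingers":0.0425},{"tx":0.0003,"ty":0.0015,"tz":-0.0008,"ax":0,"ay":0,"az":0,"fingers":0.0415},{"tx":0.0003,"ty":0.002,"tz":-0.0009,"ax":0,"ay":0,"az":0,"fingers":0.0405},{"tx":0.0003,"ty":0.002,"tz":-0.0009,"ax":0,"ay":0,"az":0,"fingers":0.0405},{"tx":0.0003,"ty":0.002,"tz":-0.0009,"ax":0,"ay":0,"az":0,"fingers":0.0405}]' 40
python3 - <<'E'
from h import *
s,c=wrist();print(leg(c),s["grip_width"]*.0854,px2w(c,366,260).round(4))
g=c["img"].mean(2)[:,330:360].mean(1);print(g[138:155].round().tolist())
E
```

```text
time_s: 11.2
tool_pos: [0.564, 0.1135, 0.334]
tcp_rot: [0.659, 0.731, 0.116, -0.129]
contact_force: [3.1, 3.3, -2.9]
grip_width: 0.473
grip_force: 8.0
[np.float64(0.2106), np.float64(0.2104), np.float64(0.2104), np.float64(0.2106)] 0.040379448714257166 [0.5743 0.1789 0.2024]
[110.0, 110.0, 110.0, 106.0, 89.0, 59.0, 37.0, 57.0, 95.0, 123.0, 140.0, 148.0, 150.0, 150.0, 150.0, 150.0, 150.0]
```

```bash
python3 -m inch '[{"tx":0.0002,"ty":0,"tz":-0.0006,"ax":0,"ay":0,"az":0,"fingers":0.0405},{"tx":0.0003,"ty":0.0005,"tz":-0.0008,"ax":0,"ay":0,"az":0,"fingers":0.0395},{"tx":0.0003,"ty":0.001,"tz":-0.0009,"ax":0,"ay":0,"az":0,"fingers":0.0385},{"tx":0.0003,"ty":0.0015,"tz":-0.001,"ax":0,"ay":0,"az":0,"fingers":0.0375},{"tx":0.0004,"ty":0.002,"tz":-0.0011,"ax":0,"ay":0,"az":0,"fingers":0.0365},{"tx":0.0004,"ty":0.0025,"tz":-0.0012,"ax":0,"ay":0,"az":0,"fingers":0.0355},{"tx":0.0004,"ty":0.003,"tz":-0.0012,"ax":0,"ay":0,"az":0,"fingers":0.0345},{"tx":0.0004,"ty":0.0035,"tz":-0.0013,"ax":0,"ay":0,"az":0,"fingers":0.0335},{"tx":0.0004,"ty":0.004,"tz":-0.0013,"ax":0,"ay":0,"az":0,"fingers":0.0325},{"tx":0.0004,"ty":0.0045,"tz":-0.0014,"ax":0,"ay":0,"az":0,"fingers":0.0315},{"tx":0.0004,"ty":0.005,"tz":-0.0014,"ax":0,"ay":0,"az":0,"fingers":0.030},{"tx":0.0004,"ty":0.0052,"tz":-0.0014,"ax":0,"ay":0,"az":0,"fingers":0.028},{"tx":0.0004,"ty":0.0052,"tz":-0.0014,"ax":0,"ay":0,"az":0,"fingers":0.026},{"tx":0.0004,"ty":0.0052,"tz":-0.0014,"ax":0,"ay":0,"az":0,"fingers":0.026},{"tx":0.0004,"ty":0.0052,"tz":-0.0014,"ax":0,"ay":0,"az":0,"fingers":0.026}]' 40
python3 - <<'E'
from h import *
s,c=wrist();print(leg(c),s["grip_width"]*.0854,px2w(c,366,260).round(4))
g=c["img"].mean(2)[:,330:360].mean(1);print(g[138:155].round().tolist())
cv2.imwrite("pics/w6.png",c["img"])
q=[px2w(c,u,v) for u,v in((150,120),(520,120),(150,90),(520,90))];print([a.round(3).tolist() for a in q]);e=q[1]-q[0];print(np.degrees(np.arctan2(e[1],e[0])))
E
```

```text
time_s: 12.75
tool_pos: [0.5693, 0.1141, 0.3355]
tcp_rot: [0.659, 0.732, 0.116, -0.129]
contact_force: [2.7, 4.4, -3.2]
grip_width: 0.334
grip_force: 39.7
[np.float64(0.2151), np.float64(0.2108), np.float64(0.0942), np.float64(0.2109)] 0.028514858960113777 [0.5808 0.1786 0.1956]
[110.0, 110.0, 105.0, 88.0, 58.0, 37.0, 59.0, 97.0, 126.0, 142.0, 148.0, 149.0, 149.0, 150.0, 150.0, 150.0, 150.0]
[[0.487, 0.226, 0.197], [0.635, 0.24, 0.203], [0.503, 0.228, 0.229], [0.617, 0.238, 0.232]]
5.21909978200788
```

View pics/w6.png

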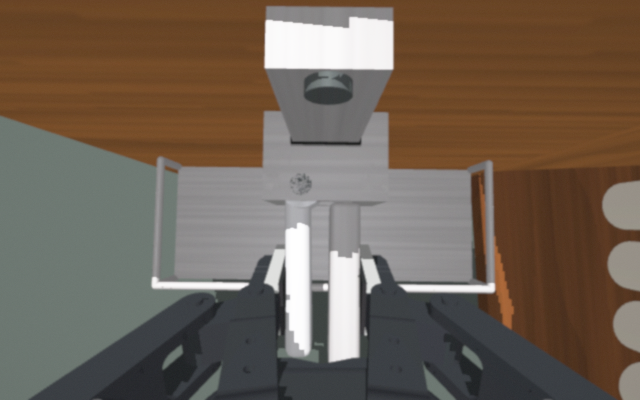

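The paddle and bar are parallel and fully squeezed (28.5 mm, 40 N). The collar is at 0.211, level with the mark at row 143, and the door is still wide open. Nothing else was near the path, so I hand it in.

```bash
python3 -c "
from rig import job
print(job.finish_job())"
```

```text
the job is handed in; nothing more can be done
None
```

I handed the job in at 12.8 s: the door is wide open, the collar is at 0.211 m and level with the mark, and the closed lever and thumb bar are still squeezed at 40 N. I kept clear of the other things in the nook but took no final picture of them.

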